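Close up the row on the laundry counter

TASK

Tidy the laundry counter by pushing alone: first push the long white box back into the corner of the low metal rail, its long side flush against the back rail and its end against the end stop. Then push the square white tub flush against the back rail and along it up against the free end of the box. Slide both along the counter without lifting or tipping them, leave the other things where they are, and finish clear of everything.

Things in the scene. Friction and masses are not known exactly. Their poses are not given: they have to be found in the camera images.
- rail: low aluminium L-shaped rail fixed to the counter, 28 mm high, 8 mm thick. Origin: inner corner, at counter height. The back rail runs from it 740 mm along -y, inner face at x = 0 facing the robot (-x); the end stop runs 70 mm along -x at the left end, inner face at y = 0 facing -y. The row stands at x < 0, y < 0. Its yaw varies by 0.08 rad
- box: long white plastic box, flat grey panel on top, loose, 80 (x) x 130 (y) x 60 mm tall, 0.3 to 0.65 kg; origin: centre of underside. x points away from the robot at the start, within 0.15 rad; its long side (y) belongs along the back rail. Home, its centre is 40 mm from the back rail and 65 mm from the end stop. Starts left or right of the tub
- tub: square white plastic tub with a round grey lid, loose, 80 x 80 x 52 mm tall, lid 70 mm across, up to 64 mm, 0.25 to 0.6 kg; origin: centre of underside; x points away from the robot at the start, within 0.15 rad. Home, its centre is 40 mm from the back rail and 170 mm from the end stop
- cup: small white plastic dosing cup, 36 mm across, 36 mm tall, open at the top, standing in front of the gap between box and tub; origin at the centre of its underside. Loose; leave alone
- soap: bar of white soap, 70 x 45 x 24 mm, lying near the rail's far right end; origin at the centre of its underside. Loose; leave alone
- peg: wooden clothes peg, 75 x 14 x 12 mm, lying flat at the left; origin at the centre of its underside, x along its length. Loose; leave alone
- stain: white stain remover bottle, 54 mm across, 150 mm tall, standing at the right; origin at the centre of its underside. Loose; leave alone
- brush: laundry brush with a handle, lying at the right near the robot; origin at its underside. Loose; leave alone
- jar: glass jar, 80 mm across, 90 mm tall, standing at the left, beyond the end stop; origin at the centre of its underside. Loose; leave alone
Things that resemble listed ones, but are neither listed nor needed, are in the scene too. Leave any yellow look-alike of the tub alone. Leave any green or red look-alike of the box alone.

How it is judged:
By the outcome, as a careful person would: the job done as asked, in the order asked, and still so for the second after the job is handed in, with the robot touching nothing.
It also fails if it takes over 72 s, if anything falls off the work surface, if the arm or the gripper's body presses on something with over 40 N, if the wrist force passes 120 N, or if a joint passes its speed limit or range.

ROBOT

A 6-joint arm with a two-finger parallel gripper is mounted at the origin on the work surface. World frame = base frame: x ahead of the robot, y to its left, z up, the work surface at z = 0. Lengths are in m, angles in rad, forces in N, time in s.
With the tool pointing down it reaches from about 0.35 to 0.95 m from the base axis. Payload 17.4 kg.
Tool frame: the origin (TCP) lies at the very end of the fingers, on their centre line; the grasp point (between the pads) lies 19 mm behind it (bot.grip_point_offset is the distance from the TCP to the grasp point, in m); z points along the fingers, y is the line along which they close (so a half turn about z gives the same grasp; the last joint's range is limited). The gripper opens to 93 mm and grips with 3 to 60 N. Pads are 15 mm wide; open, the fingers measure 128 mm over their backs; the gripper's body (75 mm by 188 mm) begins 65 mm behind the grasp point.
Start: joints at [1.232, 0.116, 1.442, -0, 1.584, -0.038], TCP at [0.2, 0.645, 0.219] pointing down, gripper open.
Joint ranges: [-2.83, 2.83], [-0.83, 2.19], [0.07, 2.5], [-1.14, 4.28], [0.01, 3], [-2.97, 2.97]. Speed limits (rad/s): [1.89, 1.89, 2.22, 3.14, 3.14, 3.14].

INTERFACE

Orientations are given as a unit quaternion [w, x, y, z].
In Python, from workcell import bot, imaging, finder gives the robot as it stands.
- The arm moves only by the tool carry_out, never from a script. Its arguments are lists of equal length, an entry for each row: "hand": the closure, from 0 (fully open) to 1 (shut); "delta_pos": the shift along the world's x, y, z scaled (see below), a list of three; "dr": the turn, a rotation vector about the world's x, y, z scaled (see below), a list of three. A call has 1 to 10 rows; each row shifts and turns the commanded pose from where the row before left it; what a row does not reach is not made up. The controller multiplies each number of a shift by 250 mm and each number of a turn by pi/4 rad. A row lasts 1/12 s, in which the tool goes at most 41.7 mm and 7.16 degrees, less where a joint would pass 70% of its speed; a pose out of reach is approached as far as the arm can. A call with a number of a shift or a turn outside -1 to 1 is refused whole. A call with a gripper value outside its range is refused whole. The fingers move at their own pace and stop on an object; "force" is the grip in N (left out, the last holds). Time passes only in rows, so rows that do not move let the fingers close. It gives the time, the measured TCP pose, the force, the opening and the grip force at its end, in the units of the state.
- bot.sense(): the state, without advancing time (a new reading comes with each control period).
- imaging.camera(name): name is "scene" or "top" or "wrist"; returns a dict with "img" (384x512x3 uint8, blue, green, red), "range_z" (384x512 float32, m along the optical axis (not along the pixel's ray), 0 where there is no reading), "fx", "fy", "cx", "cy" (pixels), "eye" and "attitude" of the camera in the world; the wrist camera has in their place "T_tool_cam" (4x4, takes a point from camera to tool coordinates, whose origin is the TCP and whose axes are the flange's). Camera axes: x right, y up, looking along -z (the intrinsics and any distortion apply to the point x, -y, -z); pixel columns grow to the right and rows downward; lengths in m; the calibration is good to about 2 mm. A picture is of the moment at which its call begins: read the wrist's pose just before it.
- bot.job_done(): hands the job in; it is judged then, once.
Trained networks look in a picture, given as the dict that the camera call returned (one of the last four; its "shot" number tells which), for a name from the list of things; names that differ only in an ending like _2 or _b are one class to them, and where a whole thing is asked for, a point or a joint stands for the part that bears it (a point fixed in the world has none). Each returns a list of dicts, best first, with "conf" (0 to 1); they miss things now and then, are a little off and sometimes report something else, mostly with a low value. They report only what shows in the picture. A call takes as long as a camera call. They do not tell look-alikes from the thing itself.
- finder.boxes_of(picture, thing): "at" ([x, y, z] in m, in world coordinates, good to about 4 mm: the middle of the surface that is visible of it).
- finder.regions_of(picture, thing): "pixels" (384x512 bool, what is visible of it).
The state is a dict: "time": time; "joints": joint angles; "qd": joint speeds; "joint_torque": joint torques, N m; "tcp_pos": TCP position; "tcp_rot": TCP orientation; "wrist_force": force on the tool from outside, world axes, zero at the start; "moment": the same for the moment, N m; "grip_width": finger opening in m; "gripper_force": force on a finger pad.
Only numpy, scipy, OpenCV 4.12 (cv2) and the standard library are available. Lean on these libraries where they do the work, as an engineer would, in place of code of your own. Each camera call takes 0.05 s, during which the arm holds its last target. There are 200 camera calls.

## Working session

There is one attempt and no reset: what is moved stays moved. The work goes in short steps, Python scripts to look and compute and a tool call to move; the robot and the scene stay as the last step left them, time stands still between calls to the robot, and variables do not carry over. Pictures are saved under pics/ and viewed, at most 10 in all, crops included, and the job is handed in when it is done.

Besides the shell and the picture viewer there is one more tool, called after "Request:" as name(argument=value, ...), one argument or row to a line, values as JSON. carry_out: Moves the arm, as the interface text tells. Shifts and turns lie within -1 to 1; 1 stands for 250 mm of shift or pi/4 rad of turn. Its arguments: {"type":"object","properties":{"hand":{"type":"array","items":{"type":"number"}},"delta_pos":{"type":"array","items":{"type":"array","items":{"type":"number"}}},"dr":{"type":"array","items":{"type":"array","items":{"type":"number"}}},"force":{"type":"number"}},"required":["hand","delta_pos","dr"]}

```bash
mkdir -p pics; cat > h.py <<'E'
import numpy as np, cv2
from workcell import bot, imaging, finder
from scipy.spatial.transform import Rotation as R
def rot(a):
    a=np.array(a); return a if a.shape==(3,3) else R.from_quat(a[[1,2,3,0]]).as_matrix()
def cloud(p):
    z=p["range_z"]; v,u=np.mgrid[:z.shape[0],:z.shape[1]]
    c=np.stack([(u-p["cx"])/p["fx"]*z,-(v-p["cy"])/p["fy"]*z,-z],-1)
    return c@rot(p["attitude"]).T+np.array(p["eye"])
E
python3 - <<'E'
from h import *
s=bot.sense(); print(s)
for n in("top","scene"):
    p=imaging.camera(n); cv2.imwrite(f"pics/{n}0.png",p["img"]); print(n,[k for k in p],p["eye"],p["attitude"],p["fx"])
    np.savez(f"{n}0.npz",W=cloud(p),img=p["img"])
    for t in("rail","box","tub","cup","soap","peg","stain","brush","jar"):
        print(t,[(np.round(d["at"],3).tolist(),round(d["conf"],2)) for d in finder.boxes_of(p,t)])
E
```

```text
{'time': 0.0, 'joints': array([ 1.23219121e+00,  1.16502485e-01,  1.44227212e+00, -5.28780051e-06,
        1.58400652e+00, -3.77880162e-02]), 'qd': array([ 0.00031658,  0.00106904,  0.00065586, -0.0002456 , -0.00035914,
        0.00011098]), 'joint_torque': array([ 5.25185824e-04, -7.21277833e+01, -6.22607303e+01,  7.78954290e-02,
        2.41359905e-02, -1.45118506e-04]), 'tcp_pos': array([0.19993598, 0.64449133, 0.2178898 ]), 'tcp_rot': array([-1.08577325e-04,  1.49842087e-01,  9.88709763e-01, -5.84239072e-04]), 'wrist_force': array([ 0.33191899,  0.64563662, -1.21727552]), 'moment': array([0.00940109, 0.04714376, 0.0227553 ]), 'gripper_force': 0.0, 'grip_width': 0.09339081465412621}
top ['img', 'range_z', 'fx', 'fy', 'cx', 'cy', 'eye', 'attitude', 'shot'] [0.36130445 0.01276709 1.45200445] [-0.69563716 -0.0490871   0.05295301  0.71475547] 432.88979564764776
rail [([0.683, -0.039, 0.031], 0.68), ([0.451, -0.372, 0.098], 0.63)]
box [([0.503, 0.072, 0.057], 0.92), ([0.821, 0.111, 0.061], 0.74), ([0.311, 0.161, 0.063], 0.62)]
tub [([0.503, -0.156, 0.061], 0.67), ([0.336, -0.138, 0.062
[... 287 characters left out ...]
, 0.82), ([0.498, 0.072, 0.057], 0.61)]
scene ['img', 'range_z', 'fx', 'fy', 'cx', 'cy', 'eye', 'attitude', 'shot'] [1.07953131 0.86894685 0.66240006] [0.22795691 0.12902868 0.46837423 0.84380853] 388.0036956354048
rail [([0.698, 0.135, 0.02], 0.58), ([0.634, -0.364, 0.02], 0.23)]
box [([0.521, 0.1, 0.055], 0.88), ([0.334, 0.19, 0.057], 0.73)]
tub [([0.522, -0.125, 0.046], 0.82), ([0.83, -0.204, 0.049], 0.71), ([0.349, -0.116, 0.043], 0.61)]
cup [([0.447, -0.052, 0.029], 0.4)]
soap [([0.634, -0.368, 0.023], 0.48)]
peg [([0.433, 0.353, 0.011], 0.63)]
stain [([0.465, -0.366, 0.067], 0.93)]
brush [([0.447, -0.053, 0.028], 0.62), ([0.336, -0.329, 0.02], 0.55)]
jar [([0.599, 0.431, 0.072], 0.76)]
```

View pics/top0.png

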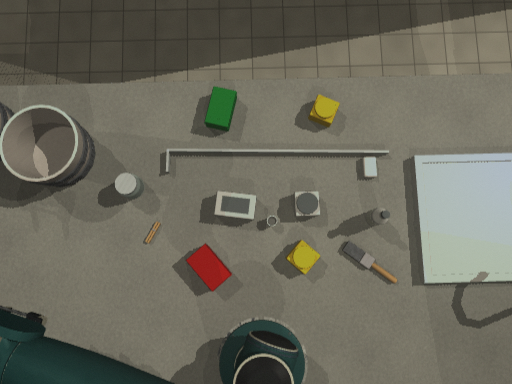

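```bash
cat >> h.py <<'E'
def rect(W,img,x0,x1,y0,y1,z0,z1):
    m=(W[...,0]>x0)&(W[...,0]<x1)&(W[...,1]>y0)&(W[...,1]<y1)&(W[...,2]>z0)&(W[...,2]<z1)
    q=W[m][:,:2].astype(np.float32); return q,cv2.minAreaRect(q*1000),m
E
python3 - <<'E'
from h import *
d=np.load("top0.npz");W=d["W"];img=d["img"]
for n,b in dict(box=(.42,.6,-.02,.17,.045,.075),tub=(.42,.6,-.24,-.09,.04,.08),gtub=(.26,.42,-.2,-.06,.04,.08),gbox=(.24,.4,.06,.25,.045,.08),cup=(.42,.5,-.08,-.01,.02,.05)).items():
    q,r,m=rect(W,img,*b); print(n,len(q),r,np.median(W[m][:,2]),img[m].mean(0))
# rail profile
for y in np.arange(-.45,.34,.05):
    m=(abs(W[...,1]-y)<.006)&(W[...,0]>.6)&(W[...,0]<.76)&(W[...,2]>.019)&(W[...,2]<.037)
    x=W[m][:,0]
    if len(x): print(round(y,2),len(x),x.min().round(4),x.max().round(4),np.median(W[m][:,2]).round(3))
m=(W[...,1]>.15)&(W[...,1]<.36)&(W[...,0]>.58)&(W[...,0]<.66)&(W[...,2]>.018)&(W[...,2]<.04)
print(len(W[m]),W[m].min(0),W[m].max(0))
print(np.median(W[(abs(W[...,0]-.6)<.02)&(abs(W[...,1])<.1)][:,2]))
E
```

```text
box 1009 ((503.71197509765625, 74.2771224975586), (130.7157745361328, 81.50845336914062), 81.42276000976562) 0.06079821766425275 [117.98017839 129.66005946 127.70069376]
tub 604 ((503.4907531738281, -158.90701293945312), (79.54357147216797, 80.48957061767578), 1.740742564201355) 0.061125489979623526 [ 97.90231788 107.31788079 106.59271523]
gtub 635 ((331.5542297363281, -139.83413696289062), (80.75576782226562, 79.63319396972656), 48.06553649902344) 0.06173307108831816 [ 38.21574803 146.91023622 160.85826772]
gbox 1066 ((307.61065673828125, 163.3226318359375), (130.5122528076172, 81.093017578125), 39.3022346496582) 0.06092924227681673 [ 27.89774859  31.56097561 144.62945591]
cup 41 ((450.4920959472656, -43.46792221069336), (29.64972686767578, 32.84968948364258), 87.95182800292969) 0.03519032636650388 [112.24390244 124.65853659 123.85365854]
-0.45 1 0.6771 0.6771 0.022
-0.4 38 0.6025 0.6778 0.023
-0.35 9 0.6413 0.6795 0.028
-0.3 13 0.6745 0.6849 0.028
-0.25 12 0.6772 0.6844 0.028
-0.2 12 0.6778 0.6859 0.029
-0.15 11 0.6786 0.6873 0.028
-0.1 9 0.6808 0.6893 0.028
-0.05 9 0.6835 0.6902 0.028
-0.0 9 0.6842 0.6915 0.027
0.05 10 0.6867 0.6928 0.029
0.1 10 0.6872 0.694 0.028
0.15 13 0.6896 0.6995 0.029
0.2 13 0.6906 0.6998 0.03
0.25 10 0.6921 0.703 0.029
0.3 66 0.6254 0.7031 0.028
31 [0.6253933  0.29492197 0.01842628] [0.65961394 0.30456649 0.03798366]
0.0007545561847577265
```

The top view shows these candidates:
- **Box:** the white one with the grey panel at (235,205) is mine. The green one at (221,108) and the red one at (209,267) are look-alikes.
- **Tub:** the white one at (307,204) is mine. The yellow ones at (324,110) and (303,257) are look-alikes.
- **Rail:** it runs from (168,152) to (388,152).

I'll check the choice in one crop.

```bash
python3 -c "
import cv2
i=cv2.imread('pics/top0.png')[130:290,150:410]; cv2.imwrite('pics/crop0.png',cv2.resize(i,None,fx=3,fy=3,interpolation=cv2.INTER_CUBIC))"
```

```text
(no output)
```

View pics/crop0.png

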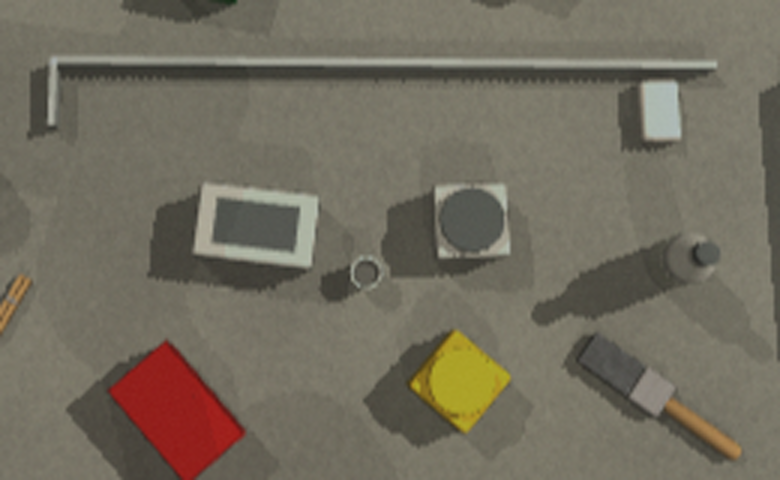

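Request:
carry_out(
  hand=[0.25,0.25,0.25,0.25,0.25,0.25,0.25,0.25,0.25],
  delta_pos=[
    [0.05,-0.127,0],
    [0.05,-0.127,0],
    [0.05,-0.127,0],
    [0.05,-0.127,0],
    [0.05,-0.127,0],
    [0.05,-0.127,0],
    [0.05,-0.127,0],
    [0.05,-0.127,0],
    [0.05,-0.127,0],
  ],
  dr=[
    [0,0,0.1],
    [0,0,0.1],
    [0,0,0.1],
    [0,0,0.0415],
    [0,0,0],
    [0,0,0],
    [0,0,0],
    [0,0,0],
    [0,0,0],
  ],
)

```text
time: 1.75
tcp_pos: [0.3127, 0.3574, 0.2188]
tcp_rot: [0.0, 0.016, 1.0, 0.0]
wrist_force: [0.3, -0.5, 0.5]
grip_width: 0.07
gripper_force: 0.0
```

Request:
carry_out(
  hand=[0.25,0.25,0.25,0.25,0.25,0.25,0.25,0.25,0.25,0.25],
  delta_pos=[
    [0.05,-0.127,0],
    [0.05,-0.127,0],
    [0.05,-0.127,0],
    [0.05,-0.127,0],
    [0.05,-0.127,0],
    [0.05,-0.127,0],
    [0.05,-0.127,0],
    [0.05,-0.127,0],
    [0.05,-0.127,0],
    [0,0,0],
  ],
  dr=[
    [0,0,0],
    [0,0,0],
    [0,0,0],
    [0,0,0],
    [0,0,0],
    [0,0,0],
    [0,0,0],
    [0,0,0],
    [0,0,0],
    [0,0,0],
  ],
)

```text
time: 2.58
tcp_pos: [0.4262, 0.0689, 0.2187]
tcp_rot: [0.0, 0.018, 1.0, -0.001]
wrist_force: [-0.6, 1.2, -0.4]
grip_width: 0.0696
gripper_force: 0.0
```

The crop confirms the white box with the grey panel at crop (255,225) and the white tub with the round lid at (471,220). The cup is between and in front of them at (366,272). Next I descend behind the box.

Request:
carry_out(
  hand=[0.25,0.25,0.25,0.25,0.25,0.25,0.25,0.25,0.25,0.25],
  delta_pos=[
    [0,0.005,-0.1],
    [0,0.005,-0.1],
    [0,0.005,-0.1],
    [0,0.005,-0.1],
    [0,0,-0.1],
    [0,0,-0.1],
    [0,0,-0.1],
    [0,0,-0.1],
    [0.02,0,0],
    [0.03,0,0],
  ],
  dr=[
    [0,0,0],
    [0,0,0],
    [0,0,0],
    [0,0,0],
    [0,0,0],
    [0,0,0],
    [0,0,0],
    [0,0,0],
    [0,0,0],
    [0,0,0],
  ],
)

```text
time: 3.42
tcp_pos: [0.4372, 0.0783, 0.0185]
tcp_rot: [-0.001, 0.016, 1.0, -0.0]
wrist_force: [0.0, -1.0, 0.8]
grip_width: 0.0699
gripper_force: 0.0
```

Request:
carry_out(
  hand=[0.25,0.25,0.25,0.25,0.25,0.25,0.25,0.25,0.25,0.25],
  delta_pos=[
    [0.03,0,0],
    [0.03,0,0],
    [0.03,0,0],
    [0.03,0,0],
    [0.03,0,0],
    [0.03,0,0],
    [0.03,0,0],
    [0.03,0,0],
    [0.03,0,0],
    [0.03,0,0],
  ],
  dr=[
    [0,0,0],
    [0,0,0],
    [0,0,0],
    [0,0,0],
    [0,0,0],
    [0,0,0],
    [0,0,0],
    [0,0,0],
    [0,0,0],
    [0,0,0],
  ],
)

```text
time: 4.25
tcp_pos: [0.5134, 0.0783, 0.0192]
tcp_rot: [-0.0, 0.016, 1.0, 0.0]
wrist_force: [-6.1, -0.8, 5.7]
grip_width: 0.0699
gripper_force: 3.0
```

Request:
carry_out(
  hand=[0.25,0.25,0.25,0.25,0.25,0.25,0.25,0.25,0.25,0.25],
  delta_pos=[
    [0.03,0,0],
    [0.03,0,0],
    [0.03,0,0],
    [0.03,0,0],
    [0.03,0,0],
    [0.03,0,0],
    [0.03,0,0],
    [0.03,0,0],
    [0.02,0,0],
    [0.01,0,0],
  ],
  dr=[
    [0,0,0],
    [0,0,0],
    [0,0,0],
    [0,0,0],
    [0,0,0],
    [0,0,0],
    [0,0,0],
    [0,0,0],
    [0,0,0],
    [0,0,0],
  ],
)

```text
time: 5.08
tcp_pos: [0.5808, 0.0782, 0.0189]
tcp_rot: [-0.0, 0.016, 1.0, 0.0]
wrist_force: [-5.8, -0.0, 4.2]
grip_width: 0.0697
gripper_force: 2.9
```

```bash
cat > look.py <<'E'
from h import *
import sys
p=imaging.camera("top");W=cloud(p);cv2.imwrite(f"pics/{sys.argv[1]}.png",p["img"]);np.savez("last.npz",W=W,img=p["img"])
s=bot.sense();print(s["time"],s["tcp_pos"].round(4),s["wrist_force"].round(1))
for t in("box","tub","cup","soap","stain"):
    print(t,[(np.round(d["at"],3).tolist(),round(d["conf"],2)) for d in finder.boxes_of(p,t)][:4])
E
python3 look.py t1
```

```text
5.1333 [0.581  0.0782 0.0189] [-0.3  0.3  0.3]
box [([0.326, 0.183, 0.062], 0.76), ([0.82, 0.113, 0.06], 0.59), ([0.57, 0.414, 0.092], 0.22)]
tub [([0.335, -0.138, 0.065], 0.79), ([0.81, -0.23, 0.065], 0.78), ([0.504, -0.154, 0.06], 0.67), ([0.681, -0.124, 0.03], 0.54)]
cup []
soap [([0.624, -0.38, 0.027], 0.82)]
stain [([0.456, -0.371, 0.1], 0.88)]
```

View pics/t1.png

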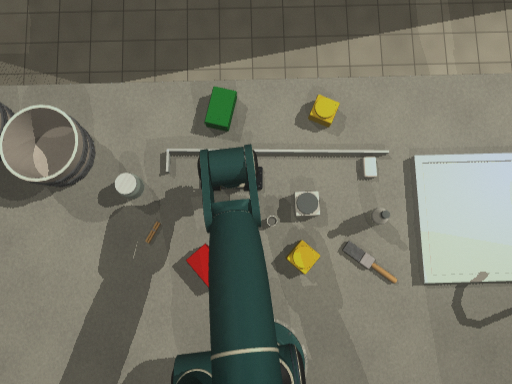

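The arm hides the box in the top view; the cup is undisturbed at (271,221). I'll seat the box slowly by force.

Request:
carry_out(
  hand=[0.25,0.25,0.25,0.25,0.25,0.25],
  delta_pos=[
    [0.01,0,0],
    [0.01,0,0],
    [0.01,0,0],
    [0.01,0,0],
    [0.01,0,0],
    [0.01,0,0],
  ],
  dr=[
    [0,0,0],
    [0,0,0],
    [0,0,0],
    [0,0,0],
    [0,0,0],
    [0,0,0],
  ],
)

```text
time: 5.88
tcp_pos: [0.5952, 0.0782, 0.0186]
tcp_rot: [-0.0, 0.016, 1.0, -0.0]
wrist_force: [-5.8, -0.2, 1.9]
grip_width: 0.0698
gripper_force: 2.2
```

Request:
carry_out(
  hand=[0.25,0.25,0.25],
  delta_pos=[
    [0.006,0,0],
    [0.006,0,0],
    [0.006,0,0],
  ],
  dr=[
    [0,0,0],
    [0,0,0],
    [0,0,0],
  ],
)

```text
time: 6.13
tcp_pos: [0.5996, 0.0782, 0.0186]
tcp_rot: [-0.0, 0.016, 1.0, -0.0]
wrist_force: [-3.7, -0.0, 2.4]
grip_width: 0.0698
gripper_force: 2.3
```

Request:
carry_out(
  hand=[0.25,0.25,0.25],
  delta_pos=[
    [0.006,0,0],
    [0.006,0,0],
    [0.006,0,0],
  ],
  dr=[
    [0,0,0],
    [0,0,0],
    [0,0,0],
  ],
)

```text
time: 6.38
tcp_pos: [0.6006, 0.0783, 0.0187]
tcp_rot: [-0.005, 0.016, 1.0, -0.0]
wrist_force: [-58.1, -1.7, 34.7]
grip_width: 0.0698
gripper_force: 29.1
```

Request:
carry_out(
  hand=[0.25,0.25],
  delta_pos=[
    [0.006,0,0],
    [0.006,0,0],
  ],
  dr=[
    [0,0,0],
    [0,0,0],
  ],
)

```text
time: 6.55
tcp_pos: [0.6005, 0.0782, 0.0187]
tcp_rot: [-0.008, 0.016, 1.0, -0.0]
wrist_force: [-92.2, -3.7, 56.0]
grip_width: 0.0695
gripper_force: 46.7
```

Seated firmly: the force spikes at TCP x = 0.6005. Now I back off, lift, and go to the box's right end with the hand turned 90°.

Request:
carry_out(
  hand=[0.25,0.25,0.25,0.68,0.68,0.68,0.68,0.68,0.68,0.68],
  delta_pos=[
    [-0.03,0,0],
    [-0.06,0,0],
    [-0.08,0,0],
    [0,0,0.1],
    [0,0,0.1],
    [0,0,0.1],
    [0,-0.04,0.1],
    [0,-0.08,0],
    [0,-0.1,0],
    [0,-0.1,0],
  ],
  dr=[
    [0,0,0],
    [0,0,0],
    [0,0,0],
    [0,0,0],
    [0,0,-0.14],
    [0,0,-0.14],
    [0,0,-0.14],
    [0,0,-0.14],
    [0,0,-0.14],
    [0,0,-0.14],
  ],
)

```text
time: 7.38
tcp_pos: [0.565, -0.0025, 0.1194]
tcp_rot: [0.001, 0.341, 0.94, 0.0]
wrist_force: [0.7, 0.3, -0.2]
grip_width: 0.0313
gripper_force: 0.0
```

Request:
carry_out(
  hand=[0.68,0.68,0.68,0.68,0.68,0.68,0.68,0.68,0.68,0.68],
  delta_pos=[
    [0,-0.1,0],
    [0,-0.08,0],
    [0,0,0],
    [0,0,0],
    [0,0,0],
    [0,0,0],
    [0,0,0],
    [0,0,0],
    [0,0,0],
    [0,0,0],
  ],
  dr=[
    [0,0,-0.14],
    [0,0,-0.14],
    [0,0,-0.14],
    [0,0,-0.14],
    [0,0,-0.14],
    [0,0,-0.14],
    [0,0,-0.14],
    [0,0,-0.14],
    [0,0,-0.04],
    [0,0,0],
  ],
)

```text
time: 8.22
tcp_pos: [0.5649, -0.0469, 0.1188]
tcp_rot: [0.0, 0.719, 0.695, 0.0]
wrist_force: [-0.9, -0.4, -0.1]
grip_width: 0.03
gripper_force: 0.0
```

```bash
python3 look.py t2; python3 - <<'E'
from h import *
d=np.load("last.npz");W=d["W"];img=d["img"]
q,r,m=rect(W,img,.58,.72,-.02,.17,.045,.075);print(r,len(q))
print(bot.sense()["joints"].round(3))
E
```

```text
8.2667 [ 0.5648 -0.0469  0.1187] [ 0.5 -1.   0.4]
box [([0.64, 0.088, 0.057], 0.87), ([0.823, 0.114, 0.06], 0.8), ([0.31, 0.16, 0.06], 0.74), ([0.574, 0.408, 0.094], 0.42)]
tub [([0.81, -0.232, 0.066], 0.73), ([0.332, -0.145, 0.063], 0.62)]
cup []
soap [([0.623, -0.377, 0.025], 0.73)]
stain [([0.451, -0.375, 0.101], 0.58)]
((647.1620483398438, 89.0767822265625), (107.45875549316406, 80.23688507080078), 87.78120422363281) 764
[-0.128 -0.076  1.8   -0.     1.418 -0.096]
```

View pics/t2.png

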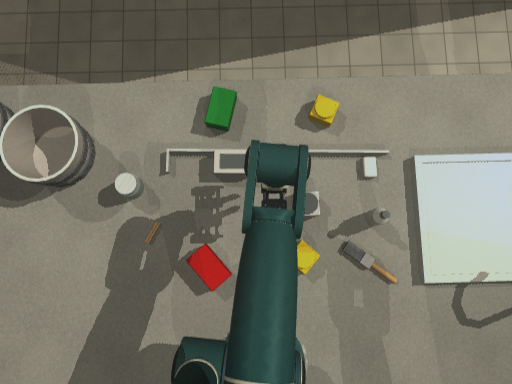

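The box lies flush against the back rail (left end at px (215,160)), parallel to it. I descend at its right end and push along the rail direction.

Request:
carry_out(
  hand=[0.68,0.68,0.68,0.68,0.68,0.68,0.68,0.68,0.68,0.68],
  delta_pos=[
    [0.1,0,0],
    [0.1,0,0],
    [0.1,0,0],
    [0.01,0,0],
    [0,0,-0.1],
    [0,0,-0.1],
    [0,0,-0.1],
    [0,0,-0.1],
    [0,0.06,0],
    [0.0015,0.06,0],
  ],
  dr=[
    [0,0,0],
    [0,0,0],
    [0,0,0],
    [0,0,0],
    [0,0,0],
    [0,0,0],
    [0,0,0],
    [0,0,0],
    [0,0,0],
    [0,0,0],
  ],
)

```text
time: 9.35
tcp_pos: [0.6414, -0.0162, 0.0178]
tcp_rot: [-0.001, 0.719, 0.695, -0.001]
wrist_force: [0.4, 0.3, 0.2]
grip_width: 0.0298
gripper_force: 0.0
```

Request:
carry_out(
  hand=[0.68,0.68,0.68,0.68,0.68,0.68,0.68,0.68,0.68,0.68],
  delta_pos=[
    [0.001,0.03,0],
    [0.001,0.03,0],
    [0.001,0.03,0],
    [0.001,0.03,0],
    [0.001,0.03,0],
    [0.001,0.03,0],
    [0.001,0.03,0],
    [0.001,0.03,0],
    [0.001,0.03,0],
    [0.001,0.03,0],
  ],
  dr=[
    [0,0,0],
    [0,0,0],
    [0,0,0],
    [0,0,0],
    [0,0,0],
    [0,0,0],
    [0,0,0],
    [0,0,0],
    [0,0,0],
    [0,0,0],
  ],
)

```text
time: 10.18
tcp_pos: [0.6457, 0.0582, 0.0206]
tcp_rot: [0.001, 0.719, 0.695, 0.0]
wrist_force: [-1.1, -7.5, 5.6]
grip_width: 0.0301
gripper_force: 3.6
```

Request:
carry_out(
  hand=[0.68,0.68,0.68,0.68,0.68,0.68,0.68,0.68,0.68,0.68],
  delta_pos=[
    [0.001,0.03,0],
    [0.001,0.03,0],
    [0.001,0.03,0],
    [0.001,0.03,0],
    [0.001,0.03,0],
    [0.001,0.03,0],
    [0.001,0.03,0],
    [0.001,0.03,0],
    [0.001,0.03,0],
    [0.001,0.03,0],
  ],
  dr=[
    [0,0,0],
    [0,0,0],
    [0,0,0],
    [0,0,0],
    [0,0,0],
    [0,0,0],
    [0,0,0],
    [0,0,0],
    [0,0,0],
    [0,0,0],
  ],
)

```text
time: 11.02
tcp_pos: [0.6482, 0.1333, 0.0206]
tcp_rot: [0.001, 0.719, 0.695, 0.001]
wrist_force: [-0.8, -6.4, 5.5]
grip_width: 0.0299
gripper_force: 3.2
```

Request:
carry_out(
  hand=[0.68,0.68,0.68,0.68,0.68,0.68,0.68],
  delta_pos=[
    [0,0.01,0],
    [0,0.01,0],
    [0,0.01,0],
    [0,0.01,0],
    [0,0.008,0],
    [0,0.006,0],
    [0,0.006,0],
  ],
  dr=[
    [0,0,0],
    [0,0,0],
    [0,0,0],
    [0,0,0],
    [0,0,0],
    [0,0,0],
    [0,0,0],
  ],
)

```text
time: 11.6
tcp_pos: [0.648, 0.148, 0.02]
tcp_rot: [0.001, 0.719, 0.695, 0.0]
wrist_force: [-0.4, -5.9, 5.7]
grip_width: 0.0299
gripper_force: 3.0
```

Request:
carry_out(
  hand=[0.68,0.68,0.68],
  delta_pos=[
    [0,0.006,0],
    [0,0.006,0],
    [0,0.006,0],
  ],
  dr=[
    [0,0,0],
    [0,0,0],
    [0,0,0],
  ],
)

```text
time: 11.85
tcp_pos: [0.648, 0.1525, 0.02]
tcp_rot: [0.001, 0.719, 0.695, 0.0]
wrist_force: [0.5, -6.9, 4.8]
grip_width: 0.0301
gripper_force: 3.0
```

Request:
carry_out(
  hand=[0.68,0.68,0.68],
  delta_pos=[
    [0,0.006,0],
    [0,0.006,0],
    [0,0.006,0],
  ],
  dr=[
    [0,0,0],
    [0,0,0],
    [0,0,0],
  ],
)

```text
time: 12.1
tcp_pos: [0.6479, 0.1558, 0.02]
tcp_rot: [0.002, 0.719, 0.695, -0.0]
wrist_force: [-3.4, -27.3, 8.8]
grip_width: 0.0296
gripper_force: 13.5
```

Request:
carry_out(
  hand=[0.68,0.68],
  delta_pos=[
    [0,0.006,0],
    [0,0.006,0],
  ],
  dr=[
    [0,0,0],
    [0,0,0],
  ],
)

```text
time: 12.27
tcp_pos: [0.6479, 0.1558, 0.0201]
tcp_rot: [0.003, 0.719, 0.695, -0.003]
wrist_force: [-6.3, -51.3, 14.6]
grip_width: 0.0295
gripper_force: 25.6
```

The box is against the end stop. I back off, lift, and go round to the front of the tub, turning the hand back.

Request:
carry_out(
  hand=[0.68,0.68,0.68,0.68,0.68,0.68,0.68,0.68,0.68,0.68],
  delta_pos=[
    [0,-0.02,0],
    [0,-0.06,0],
    [0,-0.06,0],
    [0,0,0.1],
    [0,0,0.1],
    [-0.05,-0.05,0.1],
    [-0.09,-0.12,0.1],
    [-0.09,-0.12,0],
    [-0.09,-0.12,0],
    [-0.09,-0.12,0],
  ],
  dr=[
    [0,0,0],
    [0,0,0],
    [0,0,0],
    [0,0,0],
    [0,0,0.14],
    [0,0,0.14],
    [0,0,0.14],
    [0,0,0.14],
    [0,0,0.14],
    [0,0,0.14],
  ],
)

```text
time: 13.1
tcp_pos: [0.5453, -0.0067, 0.1172]
tcp_rot: [0.0, 0.452, 0.892, 0.0]
wrist_force: [-0.1, -0.6, 0.3]
grip_width: 0.03
gripper_force: 0.0
```

Request:
carry_out(
  hand=[0.68,0.68,0.68,0.68,0.68,0.68,0.68,0.68,0.68,0.68],
  delta_pos=[
    [-0.09,-0.12,0],
    [-0.09,-0.12,0],
    [-0.09,-0.12,0],
    [-0.09,-0.12,0],
    [-0.09,-0.12,0],
    [-0.04,-0.05,0],
    [0,0,0],
    [0,0,0],
    [0,0,0],
    [0,0,0],
  ],
  dr=[
    [0,0,0.14],
    [0,0,0.14],
    [0,0,0.14],
    [0,0,0.14],
    [0,0,0.14],
    [0,0,0.14],
    [0,0,0.14],
    [0,0,0.14],
    [0,0,0.04],
    [0,0,0],
  ],
)

```text
time: 13.93
tcp_pos: [0.4241, -0.1675, 0.1169]
tcp_rot: [0.0, 0.017, 1.0, -0.0]
wrist_force: [-0.5, 0.9, -0.3]
grip_width: 0.0295
gripper_force: 0.0
```

```bash
python3 look.py t3; python3 - <<'E'
from h import *
d=np.load("last.npz");W=d["W"];img=d["img"]
q,r,m=rect(W,img,.58,.72,.13,.33,.045,.075);print(r,len(q))
print(bot.sense()["joints"].round(3),bot.sense()["tcp_rot"].round(4))
i=img[130:290,150:410]; cv2.imwrite('pics/crop3.png',cv2.resize(i,None,fx=3,fy=3,interpolation=cv2.INTER_CUBIC))
E
```

```text
13.9833 [ 0.4242 -0.1674  0.1169] [ 0.1 -0.3 -0.6]
box [([0.312, 0.16, 0.059], 0.68), ([0.642, 0.224, 0.059], 0.65), ([0.824, 0.112, 0.058], 0.58)]
tub [([0.34, -0.153, 0.067], 0.93), ([0.808, -0.232, 0.063], 0.76), ([0.522, -0.129, 0.052], 0.67)]
cup []
soap [([0.624, -0.377, 0.026], 0.82)]
stain [([0.453, -0.374, 0.098], 0.9)]
((650.951904296875, 231.01324462890625), (131.03028869628906, 80.56038665771484), 88.16492462158203) 984
[-0.431 -0.335  2.022  0.     1.455 -1.966] [0.     0.0178 0.9998 0.    ]
```

View pics/crop3.png

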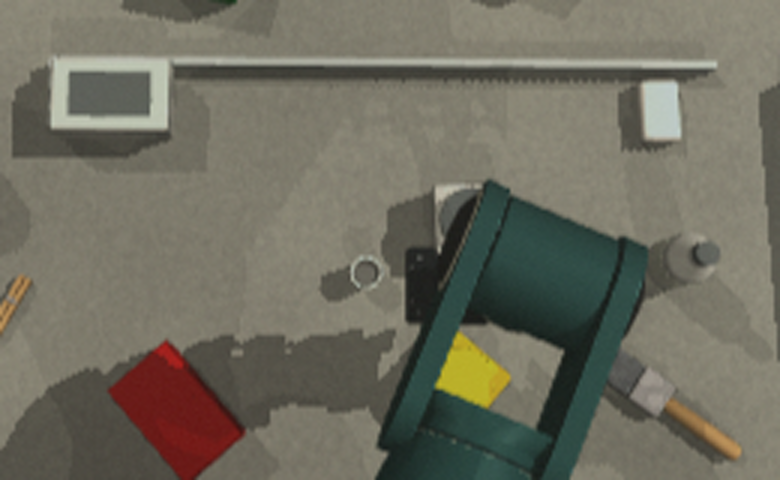

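The box is home at crop (110,95): flush with the rail, against the stop, angle 88.16° to match the rail. Cup and soap are unmoved. Next I push the tub to the back rail.

Request:
carry_out(
  hand=[0.68,0.68,0.68,0.68,0.68,0.68,0.68,0.68,0.68,0.68],
  delta_pos=[
    [0,0.01,-0.1],
    [0,0.01,-0.1],
    [0,0.01,-0.1],
    [0,0,-0.1],
    [0.03,0,0],
    [0.03,0,0],
    [0.03,0,0],
    [0.03,0,0],
    [0.03,0,0],
    [0.03,0,0],
  ],
  dr=[
    [0,0,0],
    [0,0,0],
    [0,0,0],
    [0,0,0],
    [0,0,0],
    [0,0,0],
    [0,0,0],
    [0,0,0],
    [0,0,0],
    [0,0,0],
  ],
)

```text
time: 15.07
tcp_pos: [0.4708, -0.1596, 0.0178]
tcp_rot: [0.0, 0.017, 1.0, -0.0]
wrist_force: [-3.3, 0.0, 2.6]
grip_width: 0.03
gripper_force: 1.6
```

Request:
carry_out(
  hand=[0.68,0.68,0.68,0.68,0.68,0.68,0.68,0.68,0.68,0.68],
  delta_pos=[
    [0.03,0,0],
    [0.03,0,0],
    [0.03,0,0],
    [0.03,0,0],
    [0.03,0,0],
    [0.03,0,0],
    [0.03,0,0],
    [0.03,0,0],
    [0.03,0,0],
    [0.03,0,0],
  ],
  dr=[
    [0,0,0],
    [0,0,0],
    [0,0,0],
    [0,0,0],
    [0,0,0],
    [0,0,0],
    [0,0,0],
    [0,0,0],
    [0,0,0],
    [0,0,0],
  ],
)

```text
time: 15.9
tcp_pos: [0.5453, -0.1594, 0.0167]
tcp_rot: [-0.0, 0.017, 1.0, 0.0]
wrist_force: [-3.1, 0.0, 2.8]
grip_width: 0.0294
gripper_force: 1.7
```

Request:
carry_out(
  hand=[0.68,0.68,0.68,0.68,0.68,0.68,0.68,0.68],
  delta_pos=[
    [0.03,0,0],
    [0.03,0,0],
    [0.03,0,0],
    [0.03,0,0],
    [0.03,0,0],
    [0.01,0,0],
    [0.006,0,0],
    [0.006,0,0],
  ],
  dr=[
    [0,0,0],
    [0,0,0],
    [0,0,0],
    [0,0,0],
    [0,0,0],
    [0,0,0],
    [0,0,0],
    [0,0,0],
  ],
)

```text
time: 16.57
tcp_pos: [0.5876, -0.1594, 0.0167]
tcp_rot: [-0.0, 0.017, 1.0, 0.0]
wrist_force: [-3.3, -0.3, 1.6]
grip_width: 0.0295
gripper_force: 1.2
```

Request:
carry_out(
  hand=[0.68,0.68,0.68],
  delta_pos=[
    [0.006,0,0],
    [0.006,0,0],
    [0.006,0,0],
  ],
  dr=[
    [0,0,0],
    [0,0,0],
    [0,0,0],
  ],
)

```text
time: 16.82
tcp_pos: [0.592, -0.1594, 0.0167]
tcp_rot: [-0.0, 0.017, 1.0, 0.0]
wrist_force: [-2.0, 0.6, -1.3]
grip_width: 0.03
gripper_force: 0.6
```

Request:
carry_out(
  hand=[0.68,0.68,0.68],
  delta_pos=[
    [0.006,0,0],
    [0.004,0,0],
    [0.004,0,0],
  ],
  dr=[
    [0,0,0],
    [0,0,0],
    [0,0,0],
  ],
)

```text
time: 17.07
tcp_pos: [0.5927, -0.1595, 0.0166]
tcp_rot: [-0.004, 0.017, 1.0, 0.0]
wrist_force: [-40.1, 1.5, 23.6]
grip_width: 0.0298
gripper_force: 20.8
```

The tub is flush with the back rail. I move to its right side with the hand turned 90°.

Request:
carry_out(
  hand=[0.68,0.68,0.68,0.68,0.68,0.68,0.68,0.68,0.68,0.68],
  delta_pos=[
    [-0.03,0,0],
    [-0.06,0,0],
    [-0.06,0,0],
    [0,0,0.1],
    [0,0,0.1],
    [0,0,0.1],
    [0,-0.06,0.1],
    [0,-0.1,0],
    [0,-0.1,0],
    [0,-0.1,0],
  ],
  dr=[
    [0,0,0],
    [0,0,0],
    [0,0,0],
    [0,0,0],
    [0,0,-0.14],
    [0,0,-0.14],
    [0,0,-0.14],
    [0,0,-0.14],
    [0,0,-0.14],
    [0,0,-0.14],
  ],
)

```text
time: 17.9
tcp_pos: [0.5584, -0.2505, 0.1176]
tcp_rot: [0.001, 0.343, 0.939, -0.0]
wrist_force: [0.1, -0.7, -0.4]
grip_width: 0.0297
gripper_force: 0.0
```

Request:
carry_out(
  hand=[0.68,0.68,0.68,0.68,0.68,0.68,0.68,0.68,0.68,0.68],
  delta_pos=[
    [0.05,0,0],
    [0.1,0,0],
    [0.1,0,0],
    [0.04,0,0],
    [0,0,0],
    [0,0,0],
    [0,0,0],
    [0,0,0],
    [0,0,0],
    [0,0,0],
  ],
  dr=[
    [0,0,-0.14],
    [0,0,-0.14],
    [0,0,-0.14],
    [0,0,-0.14],
    [0,0,-0.14],
    [0,0,-0.14],
    [0,0,-0.14],
    [0,0,-0.14],
    [0,0,-0.04],
    [0,0,0],
  ],
)

```text
time: 18.73
tcp_pos: [0.6307, -0.2495, 0.1168]
tcp_rot: [0.0, 0.72, 0.694, 0.0]
wrist_force: [0.1, 0.8, -0.2]
grip_width: 0.0299
gripper_force: 0.0
```

```bash
python3 look.py t4; python3 - <<'E'
from h import *
d=np.load("last.npz");W=d["W"];img=d["img"]
q,r,m=rect(W,img,.58,.72,-.21,-.08,.045,.075);print(r,len(q))
print(bot.sense()["joints"].round(3),bot.sense()["tcp_rot"].round(4))
i=img[130:290,150:410]; cv2.imwrite('pics/crop4.png',cv2.resize(i,None,fx=3,fy=3,interpolation=cv2.INTER_CUBIC))
E
```

```text
18.7833 [ 0.6307 -0.2495  0.1168] [1.4 0.1 0.4]
box [([0.821, 0.115, 0.059], 0.9), ([0.644, 0.223, 0.056], 0.73), ([0.31, 0.158, 0.06], 0.57)]
tub [([0.636, -0.156, 0.066], 0.7), ([0.812, -0.228, 0.063], 0.57)]
cup [([0.454, -0.045, 0.014], 0.54)]
soap []
stain [([0.454, -0.37, 0.101], 0.62)]
((639.5181884765625, -160.4658660888672), (79.56681060791016, 79.26625061035156), 88.5750503540039) 543
[-0.414  0.166  1.552 -0.     1.423 -0.38 ] [0.    0.719 0.695 0.   ]
```

View pics/crop4.png

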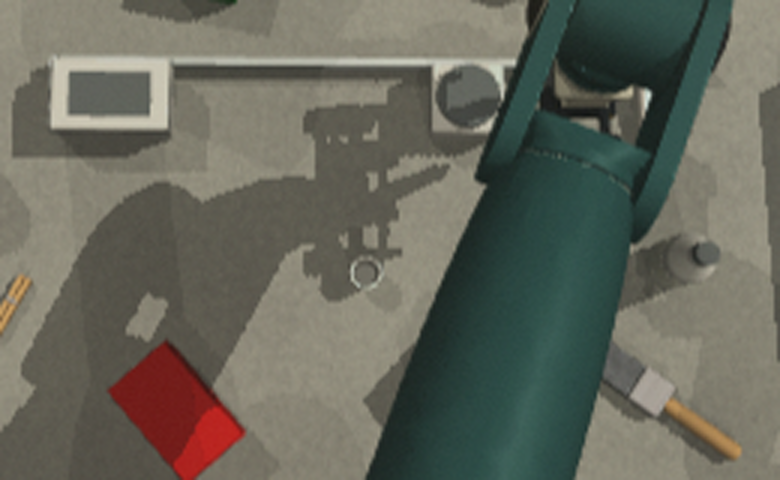

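The tub is flush at crop (467,95); box, cup, stain and brush are unmoved. I push the tub along the rail.

Request:
carry_out(
  hand=[0.68,0.68,0.68,0.68,0.68,0.68,0.68,0.68,0.68,0.68],
  delta_pos=[
    [0.02,0,-0.1],
    [0,0,-0.1],
    [0,0,-0.1],
    [0,0,-0.1],
    [0,0.04,0],
    [0,0.06,0],
    [0.001,0.03,0],
    [0.001,0.03,0],
    [0.001,0.03,0],
    [0.001,0.03,0],
  ],
  dr=[
    [0,0,0],
    [0,0,0],
    [0,0,0],
    [0,0,0],
    [0,0,0],
    [0,0,0],
    [0,0,0],
    [0,0,0],
    [0,0,0],
    [0,0,0],
  ],
)

```text
time: 19.87
tcp_pos: [0.6373, -0.194, 0.0185]
tcp_rot: [0.001, 0.719, 0.695, 0.0]
wrist_force: [-0.3, -2.9, 2.8]
grip_width: 0.0297
gripper_force: 1.6
```

Request:
carry_out(
  hand=[0.68,0.68,0.68,0.68,0.68,0.68,0.68,0.68,0.68,0.68],
  delta_pos=[
    [0.001,0.03,0],
    [0.001,0.03,0],
    [0.001,0.03,0],
    [0.001,0.03,0],
    [0.001,0.03,0],
    [0.001,0.03,0],
    [0.001,0.03,0],
    [0.001,0.03,0],
    [0.001,0.03,0],
    [0.001,0.03,0],
  ],
  dr=[
    [0,0,0],
    [0,0,0],
    [0,0,0],
    [0,0,0],
    [0,0,0],
    [0,0,0],
    [0,0,0],
    [0,0,0],
    [0,0,0],
    [0,0,0],
  ],
)

```text
time: 20.7
tcp_pos: [0.639, -0.1187, 0.0167]
tcp_rot: [-0.0, 0.719, 0.695, -0.0]
wrist_force: [0.3, -2.0, 2.8]
grip_width: 0.0295
gripper_force: 1.5
```

Request:
carry_out(
  hand=[0.68,0.68,0.68,0.68,0.68,0.68,0.68,0.68,0.68,0.68],
  delta_pos=[
    [0.001,0.03,0],
    [0.001,0.03,0],
    [0.001,0.03,0],
    [0.001,0.03,0],
    [0.001,0.03,0],
    [0.001,0.03,0],
    [0.001,0.03,0],
    [0.001,0.03,0],
    [0.001,0.03,0],
    [0.001,0.03,0],
  ],
  dr=[
    [0,0,0],
    [0,0,0],
    [0,0,0],
    [0,0,0],
    [0,0,0],
    [0,0,0],
    [0,0,0],
    [0,0,0],
    [0,0,0],
    [0,0,0],
  ],
)

```text
time: 21.53
tcp_pos: [0.6415, -0.0437, 0.0167]
tcp_rot: [-0.0, 0.719, 0.695, -0.0]
wrist_force: [-0.3, -2.0, 1.7]
grip_width: 0.0295
gripper_force: 1.2
```

Request:
carry_out(
  hand=[0.68,0.68,0.68,0.68,0.68,0.68,0.68,0.68,0.68,0.68],
  delta_pos=[
    [0.001,0.03,0],
    [0.001,0.03,0],
    [0.001,0.03,0],
    [0.001,0.03,0],
    [0.001,0.03,0],
    [0.001,0.03,0],
    [0.001,0.03,0],
    [0.001,0.03,0],
    [0.001,0.03,0],
    [0.001,0.03,0],
  ],
  dr=[
    [0,0,0],
    [0,0,0],
    [0,0,0],
    [0,0,0],
    [0,0,0],
    [0,0,0],
    [0,0,0],
    [0,0,0],
    [0,0,0],
    [0,0,0],
  ],
)

```text
time: 22.37
tcp_pos: [0.644, 0.0313, 0.0167]
tcp_rot: [-0.0, 0.719, 0.695, -0.0]
wrist_force: [-0.0, -2.1, 0.0]
grip_width: 0.0298
gripper_force: 1.0
```

Request:
carry_out(
  hand=[0.68,0.68,0.68,0.68,0.68,0.68,0.68,0.68,0.68,0.68],
  delta_pos=[
    [0.001,0.03,0],
    [0.001,0.03,0],
    [0.001,0.03,0],
    [0.001,0.03,0],
    [0,0.01,0],
    [0,0.01,0],
    [0,0.01,0],
    [0,0.006,0],
    [0,0.006,0],
    [0,0.006,0],
  ],
  dr=[
    [0,0,0],
    [0,0,0],
    [0,0,0],
    [0,0,0],
    [0,0,0],
    [0,0,0],
    [0,0,0],
    [0,0,0],
    [0,0,0],
    [0,0,0],
  ],
)

```text
time: 23.2
tcp_pos: [0.645, 0.0725, 0.0167]
tcp_rot: [-0.0, 0.719, 0.695, -0.0]
wrist_force: [-0.3, -1.6, -0.3]
grip_width: 0.0297
gripper_force: 0.7
```

Request:
carry_out(
  hand=[0.68,0.68,0.68],
  delta_pos=[
    [0,0.004,0],
    [0,0.004,0],
    [0,0.004,0],
  ],
  dr=[
    [0,0,0],
    [0,0,0],
    [0,0,0],
  ],
)

```text
time: 23.45
tcp_pos: [0.645, 0.0756, 0.0167]
tcp_rot: [-0.0, 0.719, 0.695, -0.0]
wrist_force: [0.4, -0.9, -0.2]
grip_width: 0.0299
gripper_force: 0.6
```

Request:
carry_out(
  hand=[0.68,0.68,0.68],
  delta_pos=[
    [0,0.004,0],
    [0,0.004,0],
    [0,0.004,0],
  ],
  dr=[
    [0,0,0],
    [0,0,0],
    [0,0,0],
  ],
)

```text
time: 23.7
tcp_pos: [0.6451, 0.0759, 0.0168]
tcp_rot: [0.002, 0.719, 0.695, -0.002]
wrist_force: [-1.8, -30.3, 2.4]
grip_width: 0.0298
gripper_force: 15.4
```

Seated against the box. I back off, lift, and retreat clear for a check.

Request:
carry_out(
  hand=[0.68,0.68,0.68,0.68,0.68,0.68,0.68,0.68,0.68,0.68],
  delta_pos=[
    [0,-0.02,0],
    [0,-0.06,0],
    [0,-0.08,0],
    [0,0,0.1],
    [0,0,0.1],
    [0,0,0.12],
    [0,0,0.12],
    [0,0,0.12],
    [0,0,0.12],
    [0,0,0.12],
  ],
  dr=[
    [0,0,0],
    [0,0,0],
    [0,0,0],
    [0,0,0],
    [0,0,0],
    [0,0,0],
    [0,0,0],
    [0,0,0],
    [0,0,0],
    [0,0,0],
  ],
)

```text
time: 24.53
tcp_pos: [0.6448, 0.038, 0.2184]
tcp_rot: [-0.0, 0.719, 0.695, 0.0]
wrist_force: [0.2, -0.6, -0.3]
grip_width: 0.0296
gripper_force: 0.0
```

Request:
carry_out(
  hand=[0.68,0.68,0.68,0.68,0.68,0.68,0.68,0.68,0.68,0.68],
  delta_pos=[
    [-0.06,-0.1,0],
    [-0.06,-0.1,0],
    [-0.06,-0.1,0],
    [-0.06,-0.1,0],
    [-0.06,-0.1,0],
    [-0.06,-0.1,0],
    [-0.06,-0.1,0],
    [-0.06,-0.1,0],
    [0,0,0],
    [0,0,0],
  ],
  dr=[
    [0,0,0],
    [0,0,0],
    [0,0,0],
    [0,0,0],
    [0,0,0],
    [0,0,0],
    [0,0,0],
    [0,0,0],
    [0,0,0],
    [0,0,0],
  ],
)

```text
time: 25.37
tcp_pos: [0.5244, -0.1628, 0.2171]
tcp_rot: [0.0, 0.72, 0.694, 0.0]
wrist_force: [1.1, -0.8, 0.2]
grip_width: 0.0297
gripper_force: 0.0
```

```bash
python3 look.py t5; python3 - <<'E'
from h import *
d=np.load("last.npz");W=d["W"];img=d["img"]
m=(img.min(-1)>0)
for b in((.58,.72,.167,.33,.045,.075),(.58,.72,.06,.163,.04,.075),(.58,.72,.06,.33,.04,.075)):
    q,r,m=rect(W,img,*b);print(r,len(q))
i=img[130:290,150:410]; cv2.imwrite('pics/crop5.png',cv2.resize(i,None,fx=3,fy=3,interpolation=cv2.INTER_CUBIC))
p=imaging.camera("scene");cv2.imwrite("pics/s5.png",p["img"])
E
```

```text
25.4167 [ 0.5249 -0.1619  0.2169] [-0.6 -0.1 -0.7]
box [([0.821, 0.114, 0.059], 0.89), ([0.309, 0.16, 0.062], 0.81), ([0.647, 0.228, 0.059], 0.78)]
tub [([0.641, 0.123, 0.066], 0.96), ([0.81, -0.232, 0.063], 0.63)]
cup []
soap []
stain [([0.452, -0.372, 0.102], 0.85)]
((651.086181640625, 231.51368713378906), (130.3446807861328, 80.06205749511719), 88.1639404296875) 969
((646.9144897460938, 125.32496643066406), (76.22504425048828, 79.69210052490234), 89.1917724609375) 556
((649.7386474609375, 191.75852966308594), (209.8115997314453, 80.1385726928711), 88.07170867919922) 1572
```

View pics/crop5.png

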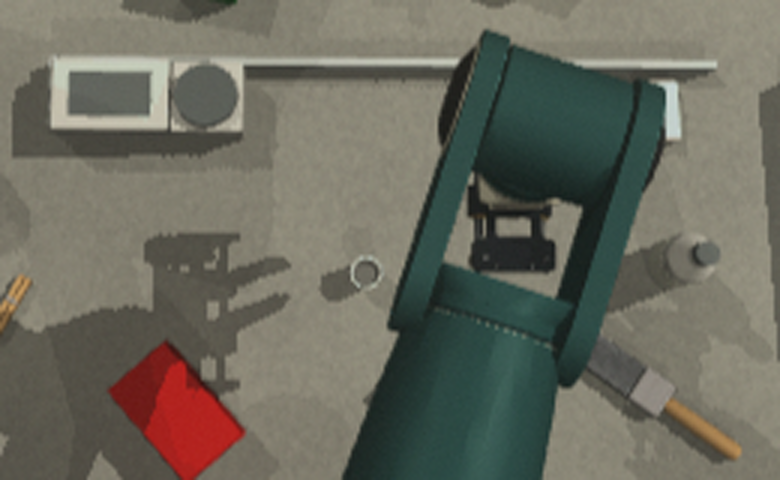

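View pics/s5.png

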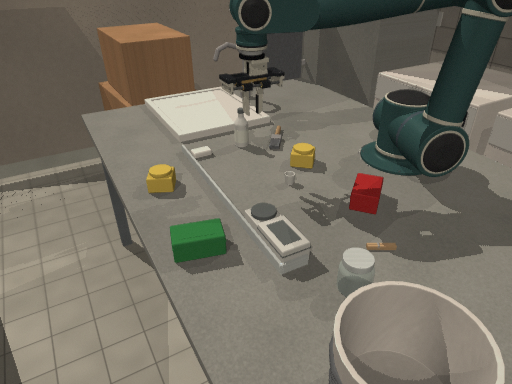

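The crop shows the box (110,95) and tub (205,97) in one straight row, measuring 209.8 x 80.1 mm together, tight to the rail and end stop. The scene view shows the other things in place and the arm clear.

```bash
python3 -c "
from workcell import bot
print(bot.job_done())"
```

```text
the job is handed in; nothing more can be done
None
```

The job is handed in: the box sits in the rail corner, the tub is flush against the back rail and up against the box, the other things look unmoved, and the arm is clear (about 25 s used).

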